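Find the stamped cube caddy and slide it to the rail

TASK

A housemate is moving out and one of the two small lidded cube caddies on the cabinet is theirs: the one with a metal ring stamped on its underside. With the fingers only pushing, tip each caddy over towards the robot so that it lies on its near side with its underside facing away from the robot, and once both lie there push the stamped one away from the robot along the cabinet top until its underside lies flat against the low wooden rail, leaving the other lying where it tipped. Do not pick up or lift anything, and leave the remote, the bowl and the fidget cube alone.

Things in the scene. Friction and masses are not known exactly. Their poses are not given: they have to be found in the camera images.
- caddy_stamped: The stamped closed rigid cube caddy of dark smoked acrylic, 80 mm deep (its x), 90 wide (y), 100 high (z), about 0.35 kg. Origin: centre of its underside; x points away from the robot (yaw within 0.3 rad), z out through the lid (which does not open). Underneath, hidden until tipped, a flat aluminium ring 60 mm across with a 10 mm band. Left or right at random.
- caddy_plain: The other closed rigid cube caddy of dark smoked acrylic, 80 mm deep (its x), 90 wide (y), 100 high (z), about 0.35 kg. Origin: centre of its underside; x points away from the robot (yaw within 0.3 rad), z out through the lid (which does not open). Alike from every side, but its underside is bare.
- caddy_stamped_center (a point): Middle of the stamped caddy, 50 mm from its underside. Pushed near the top of its far face, the caddy tips over its near lower edge without sliding (grippy faces); past about 40 degrees it falls over by itself and lies 80 mm high, its x axis up.
- caddy_plain_center (a point): Middle of the plain caddy, 50 mm from its underside. Pushed near the top of its far face, the caddy tips over its near lower edge without sliding (grippy faces); past about 40 degrees it falls over by itself and lies 80 mm high, its x axis up.
- rail: Fixed dark wooden rail on the cabinet top beyond the caddies, a bar 600 mm long (its y), 16 mm deep (its x) and 16 mm high. Origin: centre of its underside; x points away from the robot, so the face towards the robot is at x = -8 mm. It stands within 0.1 rad of square to the robot.
- remote: Bystander: grey remote control, 150 x 42 x 16 mm, lying between the two caddies, long side along its x. Origin: centre of its underside.
- bowl: Bystander: white ceramic bowl, 130 mm across, 55 mm high, at the robot's left. Origin: centre of its underside.
- fidget: Bystander: steel fidget cube, 30 mm, at the robot's right. Origin: centre of its underside. Farther right, over 450 mm from the robot's centre line, stand two fixed stacked smoked acrylic cubes, 330 mm high in all.
Things that resemble listed ones, but are neither listed nor needed, are in the scene too. What is shaped like the caddy_plain but orange or turquoise is not meant.

How it is judged (in metres and radians):
On the way, in this order (a step that is already met when the one before it is completed fails the run):
1. both caddies lie on their near sides, undersides facing away from the robot (angle between each of caddy_stamped, caddy_plain's own x axis and vertical below 0.15 rad), for 0.2 s.
2. the stamped caddy has been pushed flat against the rail (x of caddy_stamped_center in the frame of rail between -0.07 and -0.045 m and y of caddy_stamped_center in the frame of rail between -0.29 and 0.29 m and angle between the z axis of caddy_stamped and the x axis of rail, either way round below 0.15 rad and angle between caddy_stamped's own x axis and vertical below 0.15 rad), for 0.2 s.
At the end, for the whole second after the job is handed in: Both caddies lie at rest on their near sides (within 0.15 rad). The stamped one's underside is at the rail: centre 45 to 70 mm before the rail's centre line (58 is flush), square within 0.15 rad. The plain one's centre is within 180 mm of its start and 100 mm or more before the rail (all of step 2 and angle between caddy_plain's own x axis and vertical below 0.15 rad and x of caddy_plain_center in the frame of rail below -0.1 m and distance of caddy_plain_center from where it was at the start of the episode below 0.18 m and linear speed of each of caddy_stamped, caddy_plain below 0.02 m/s); the robot touches nothing.
It fails at once if caddy stamped lifted: its centre more than 90 mm above the cabinet top (height (world z) of caddy_stamped_center above 0.09 m).
It fails at once if caddy plain lifted: its centre more than 90 mm above the cabinet top (height (world z) of caddy_plain_center above 0.09 m).
It fails at once if remote moved by more than 25 mm (distance of remote from where it was at the start of the episode above 0.025 m).
It fails at once if bowl moved by more than 25 mm (distance of bowl from where it was at the start of the episode above 0.025 m).
It fails at once if fidget moved by more than 25 mm (distance of fidget from where it was at the start of the episode above 0.025 m).
It also fails if it takes over 64 s, if anything falls off the work surface, if the arm or the gripper's body presses on something with over 40 N, if the wrist force passes 120 N, or if a joint passes its speed limit or range.

ROBOT

A 6-joint arm with a two-finger parallel gripper is mounted at the origin on the work surface. World frame = base frame: x ahead of the robot, y to its left, z up, the work surface at z = 0. Lengths are in m, angles in degrees, forces in N, time in s.
With the tool pointing down it reaches from about 0.4 to 0.825 m from the base axis. Payload 7 kg.
Tool frame: the origin (TCP) lies midway between the tips of the shut fingers; the grasp point (between the pads) lies 19 mm behind it; z points along the fingers, y is the line along which they close (so a half turn about z gives the same grasp; the last joint's range is limited). The gripper opens to 88 mm and grips with 3 to 60 N. Pads are 19 mm wide; open, the fingers measure 130 mm over their backs; the gripper's body (78 mm by 193 mm) begins 47 mm behind the grasp point.
Start: joints at [92.71, 20.546, 0.682, 0, -70.136, -16.507], TCP at [0.161, 0.655, 0.227] pointing down, gripper open.
Joint ranges: [-176.03, 176.03], [-82.01, 121.73], [-58.28, 71.71], [-173.87, 95.51], [-174.79, -0.11], [-173.66, 173.66]. Speed limits (degrees/s): [136.94, 136.94, 172.46, 180, 180, 180].

INTERFACE

Orientations are given as a 3x3 rotation matrix whose columns are the frame's x, y, z axes.
In Python, from rig import robot gives the robot as it stands. Calls block until the motion is done:
- robot.goto(position, orientation): joint-space move of the TCP to a pose.
- robot.servo_line(position, ori=None, speed=0.15): straight line of the TCP; ori=None keeps the orientation; speed is the mean speed in m/s.
- robot.movej(angles): joint-space move.
- robot.move_gripper(opening): opening from 0.0 (shut) to 1.0 (fully open); the grip force is fixed at half the most; returns when the fingers have stopped.
- robot.dwell(seconds).
- robot.ik(position, orientation): joint angles nearest the present ones, or None.
- robot.grab_frame(name): name is "side" or "top" or "wrist"; returns (picture, depth): 480x640x3 uint8, red, green, blue; 480x640 float32, m along the optical axis (not along the pixel's ray), 0 where there is no reading.
- robot.camera_info(name): a dict with "vfov" (degrees; the focal length in pixels is half the picture's height over the tangent of half this angle, whatever the lens; pixels are square), "cx", "cy" (the principal point, pixels), "view" (4x4, takes a point from world to camera coordinates); the wrist camera has in their place "T_tool_cam" (4x4, takes a point from camera to tool coordinates, whose origin is the TCP and whose axes are the flange's). Camera axes: x right, y down, z forward; pixel columns grow to the right and rows downward; lengths in m; the calibration is good to about 2 mm. The wrist camera is an equidistant fisheye: a pixel r from the principal point sees the ray r / f radians off the axis. A picture is of the moment at which its call begins: read the wrist's pose just before it. camera_info takes no time and is no camera call.
A pose or a line that the arm cannot do raises robot.Unreachable and nothing moves.
- robot.job_done(): hands the job in; it is judged then, once.
Readings, each from a call of its own:
- robot.read_t(): time.
- robot.read_qpos(): joint angles.
- robot.read_qvel(): joint speeds.
- robot.read_effort(): joint torques, N m.
- robot.read_position(): TCP position.
- robot.read_tcp_rot(): TCP orientation.
- robot.read_force(): force on the tool from outside, world axes, zero at the start.
- robot.read_ft_torque(): the same for the moment, N m.
- robot.read_grip_width(): opening from 0.0 (shut) to 1.0 (fully open).
- robot.read_finger_force(): force on a finger pad.
Only numpy, scipy, OpenCV 4.12 (cv2) and the standard library are available. Lean on these libraries where they do the work, as an engineer would, in place of code of your own. Each camera call takes 0.05 s, during which the arm holds its last target. There are 200 camera calls.

## Working session

There is one attempt and no reset: what is moved stays moved. The work goes in short steps, each a Python script; the robot and the scene stay as the last script left them, time stands still between calls to the robot, and variables do not carry over. Pictures are saved under pics/ and viewed, at most 10 in all, crops included, and the job is handed in when it is done.

```bash
mkdir -p pics; ls; python3 - <<'E'
from rig import robot
import cv2,numpy as np
for n in("side","top"):
    p,d=robot.grab_frame(n); cv2.imwrite(f"pics/{n}0.png",p[:,:,::-1]); np.save(f"pics/{n}0.npy",d)
    i=robot.camera_info(n); print(n,i["vfov"],i["cx"],i["cy"],np.round(i["view"],4).tolist(),(d>0).mean())
print(robot.camera_info("wrist"),robot.read_t(),robot.read_position(),robot.read_tcp_rot())
E
```

```text
pics
side 42.186252866803386 318.9316870286809 246.7619650258722 [[0.7451, -0.6667, -0.0172, -0.4265], [-0.4735, -0.5107, -0.7177, 0.3492], [0.4697, 0.5429, -0.6962, 0.9359], [0.0, 0.0, 0.0, 1.0]] 0.9959733072916667
top 46.70513676344071 322.676328136461 234.90917920483383 [[0.0183, -0.9998, 0.0053, 0.0117], [-0.9914, -0.0189, -0.1298, 0.5759], [0.1299, -0.0029, -0.9915, 1.0776], [0.0, 0.0, 0.0, 1.0]] 0.9960904947916667
{'vfov': 65.70646984690485, 'cx': 318.42442152075375, 'cy': 244.436505040898, 'T_tool_cam': array([[ 2.31438660e-03, -9.58939301e-01, -2.83601939e-01,
         7.62087340e-02],
       [ 9.99997321e-01,  2.20946484e-03,  6.89832124e-04,
        -8.54551958e-04],
       [-3.48986223e-05, -2.83602776e-01,  9.58941846e-01,
        -1.58736912e-01],
       [ 0.00000000e+00,  0.00000000e+00,  0.00000000e+00,
         1.00000000e+00]])} 0.1 [0.16089932 0.65511693 0.22574481] [[ 9.71136066e-01 -2.38526130e-01 -1.61399660e-04]
 [-2.38526114e-01 -9.71135030e-01 -1.43064207e-03]
 [ 1.84504653e-04  1.42784614e-03 -9.99998964e-01]]
```

View pics/top0.png

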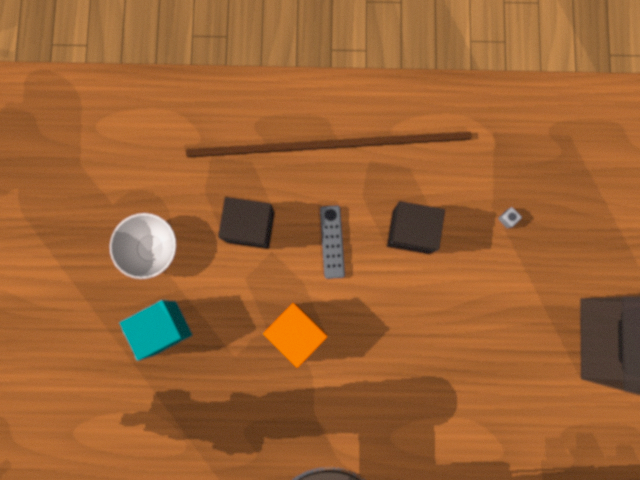

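View pics/side0.png

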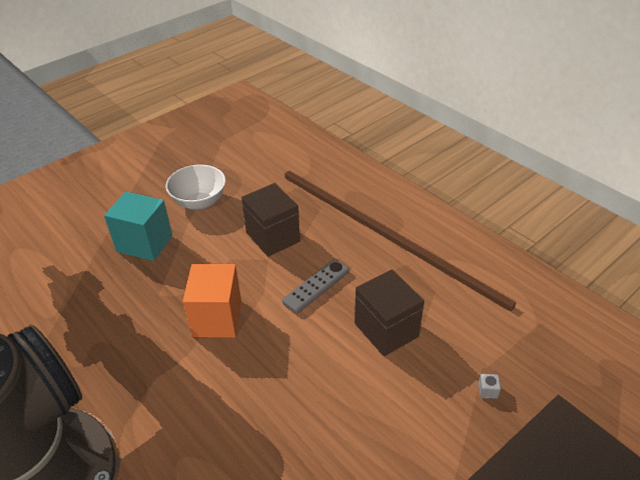

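Top view: dark caddies at about (247,222) and (416,227), the rail from (188,153) to (475,135), the remote at (332,241), the bowl at (143,245) and the fidget at (511,217). The orange decoy (295,335) and turquoise decoy (155,330) are nearer the robot. The side view agrees. Next I measure positions from depth.

```bash
cat >h.py <<'E'
from rig import robot
import cv2,numpy as np
def cloud(n,save=None):
    p,d=robot.grab_frame(n); i=robot.camera_info(n); f=240/np.tan(np.radians(i["vfov"]/2))
    if save: cv2.imwrite(save,p[:,:,::-1])
    v,u=np.mgrid[:480,:640]; c=np.stack([(u-i["cx"])/f*d,(v-i["cy"])/f*d,d],-1)
    V=i["view"]; return p,d,(c-V[:3,3])@V[:3,:3]
def rect(P):
    (c,s,a)=cv2.minAreaRect((P[:,:2]*1000).astype(np.float32)); 
    a=(a+45)%90-45   # rotation of the sides from the axes
    return np.round(c,1),np.round(s,1),round(a,1)
def blobs(p,W,d,zlo,zhi,amin=25):
    m=((W[...,2]>zlo)&(W[...,2]<zhi)&(d>0)&(W[...,0]>.25)).astype(np.uint8)
    n,l,st,ce=cv2.connectedComponentsWithStats(m)
    for k in range(1,n):
        if st[k,4]>=amin:
            P=W[l==k]; print(np.round(ce[k]),st[k,4],"col",p[l==k].mean(0).astype(int),"z %.3f"%np.median(P[:,2]),*rect(P),"x",P[:,0].min().round(3),P[:,0].max().round(3),"y",P[:,1].min().round(3),P[:,1].max().round(3))
E
python3 - <<'E'
from h import *
p,d,W=cloud("top")
print("tops");blobs(p,W,d,.085,.12)
print("mid/low");blobs(p,W,d,.009,.06)
E
```

```text
tops
[244. 220.] 2018 col [68 53 46] z 0.100 [594.4 173. ] [91.  80.6] -7.2 x 0.549 0.64 y 0.124 0.221
[418. 225.] 2024 col [66 53 45] z 0.099 [ 590.9 -159. ] [90.7 80.4] -8.8 x 0.545 0.636 y -0.209 -0.109
[606. 341.] 873 col [78 60 50] z 0.103 [ 380.  -503.6] [  6.4 164. ] -1.8 x 0.298 0.462 y -0.509 -0.498
[150. 329.] 2212 col [  5 155 154] z 0.100 [385.5 339.4] [80.4 91.4] 28.8 x 0.331 0.44 y 0.282 0.397
[295. 334.] 2127 col [243 125   0] z 0.100 [381.3  70.9] [89.7 79.2] -43.2 x 0.324 0.439 y 0.013 0.13
mid/low
[328. 143.] 2243 col [101  58  31] z 0.015 [772.9  13.5] [ 18.8 597.3] 4.9 x 0.74 0.806 y -0.284 0.312
[332. 241.] 1472 col [101  99 101] z 0.016 [567.1   3.5] [150.2  41.9] 4.8 x 0.492 0.642 y -0.023 0.029
[402. 239.] 250 col [57 39 30] z 0.036 [ 572.4 -135.1] [117.2  57.9] 39.0 x 0.545 0.636 y -0.194 -0.108
[510. 217.] 266 col [143 137 138] z 0.029 [ 623.2 -360.3] [30.5 32.7] 38.9 x 0.603 0.642 y -0.379 -0.34
[257. 236.] 208 col [48 33 25] z 0.036 [569.4 156.3] [ 58.1 117.9] 33.9 x 0.549 0.626 y 0.123 0.221
[141. 245.] 2695 col [173 164 161] z 0.029 [546.7 376.6] [128.  128.1] -12.6 x 0.484 0.611 y 0.312 0.441
[588. 339.] 1043 col [79 61 50] z 0.036 [ 380.1 -503.1] [  6.9 164.2] -1.8 x 0.298 0.462 y -0.509 -0.498
[177. 325.] 320 col [14 62 60] z 0.035 [376.2 311.4] [ 57.6 116.9] -18.5 x 0.33 0.441 y 0.282 0.357
[310. 318.] 32 col [132  64   6] z 0.043 [409.5  43.4] [85.8  0.4] -43.5 x 0.38 0.439 y 0.012 0.075
```

```bash
cat >>h.py <<'E'
def down(a):  # tool down, tool x away from the robot at yaw a (rad)
    c,s=np.cos(a),np.sin(a); return np.array([[c,s,0],[s,-c,0],[0,0,-1.]])
def tip(c,a):
    a=np.radians(a); R=down(a); e=np.array([np.cos(a),np.sin(a)])
    P=lambda x,z:[*(np.array(c)+x*e),z]
    robot.goto(P(.07,.17),R); robot.servo_line(P(.07,.085),speed=.2)
    robot.servo_line(P(.052,.085),speed=.1); robot.servo_line(P(.016,.106),speed=.1)
    robot.servo_line(P(-.042,.118),speed=.08); robot.dwell(.3); f=robot.read_force()
    robot.servo_line(P(-.03,.17),speed=.2); robot.servo_line(P(.13,.15),speed=.3)
    print("t",robot.read_t(),"f",np.round(f,1)); return R
E
python3 - <<'E'
from h import *
robot.move_gripper(0.0)
robot.goto([.62,.3,.25],down(np.radians(-7.2)))
tip((.5944,.173),-7.2)
p,_=robot.grab_frame("wrist"); cv2.imwrite("pics/wl.png",p[:,:,::-1])
p,d,W=cloud("top","pics/top1.png"); blobs(p,W,d,.065,.095)
E
```

```text
t 8.1167 f [ 0.4 -0.2  0. ]
[405. 236.] 169 col [63 51 46] z 0.081 [ 572.3 -135.7] [119.2  59. ] 39.4 x 0.545 0.637 y -0.196 -0.109
[238. 268.] 2475 col [88 72 64] z 0.080 [503.6 184.6] [ 91.5 100.4] -7.0 x 0.449 0.557 y 0.134 0.234
[599. 340.] 700 col [93 73 61] z 0.080 [ 379.6 -503.2] [  5.7 162.8] -1.9 x 0.298 0.461 y -0.508 -0.498
[176. 322.] 124 col [ 6 70 69] z 0.078 [404.1 298.7] [73.5  7.6] 24.0 x 0.369 0.436 y 0.281 0.317
```

View pics/wl.png

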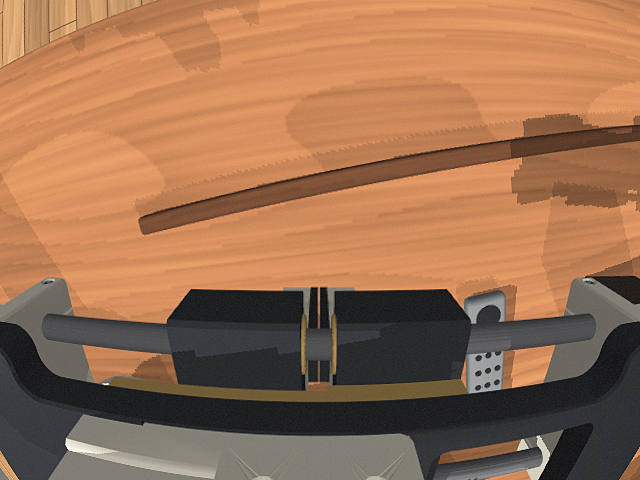

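The left caddy lies 80 mm high at (0.504, 0.185). In the wrist view the rail (140,225 to 640,130) shows, but the gripper body hides the caddy below row 290. I'll tip the right one, then turn the tool 90° to look past the gripper.

```bash
python3 - <<'E'
from h import *
tip((.5909,-.159),-8.8)
p,d,W=cloud("top"); blobs(p,W,d,.065,.095,1000)
ims=[]
for y in (-.145,.185):
    for a in (-90,90):
        s=1 if a>0 else -1
        try: robot.goto([.74,y-s*.076,.16],down(np.radians(a))); break
        except robot.Unreachable as e: print(a,e)
    p,_=robot.grab_frame("wrist"); print(a); ims.append(p)
cv2.imwrite("pics/wr.png",cv2.resize(np.vstack([i[:300] for i in ims]),None,fx=.95,fy=.95)[:,:,::-1])
print(robot.read_t())
E
```

```text
t 13.2417 f [-0.8  0.1  0.8]
[238. 268.] 2482 col [90 73 65] z 0.080 [503.5 184.2] [ 90.3 100.5] -7.3 x 0.449 0.557 y 0.133 0.234
[416. 272.] 1763 col [87 71 63] z 0.080 [ 501.1 -154.8] [ 69.9 100.1] -9.4 x 0.447 0.556 y -0.197 -0.123
-90
-90
16.0417
```

View pics/wr.png

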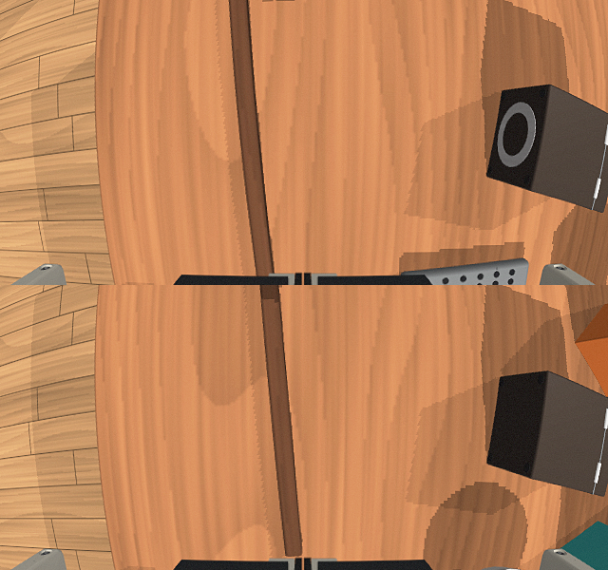

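The ring is on the right caddy (517,135 in the upper half of the picture), and the left one is bare. I'll push the right one with two part-open fingers, turning it square to the rail on the way.

```bash
python3 - <<'E'
from h import *
r=np.radians; e=lambda a:np.array([np.cos(r(a)),np.sin(r(a))])
c0=np.array([.502,-.145]); c1=np.array([.729,-.15]); L=lambda c,a,k,z:[*(c-k*e(a)),z]
robot.servo_line([.70,.2,.25],speed=.3); robot.move_gripper(.4)
robot.goto(L(c0,-9,.09,.2),down(r(-9))); robot.servo_line(L(c0,-9,.09,.025),speed=.2)
robot.servo_line(L(c0,-9,.063,.025),speed=.1)
cm=c1-.025*e(4.9)
for s in (.25,.5,.75,1):
    a=-9+13.9*s; robot.servo_line(L(c0+(cm-c0)*s,a,.06,.025),down(r(a)),speed=.07); print(np.round(robot.read_force(),1))
p,d,W=cloud("top","pics/top2.png"); print(robot.read_t(),robot.read_position()); blobs(p,W,d,.065,.095,300)
E
```

```text
[-0.  -0.9  0.7]
[-0.3 -0.7  0.4]
[-4.8 -1.   3.2]
[-1.1 -1.6  0.5]
24.0 [ 0.64472847 -0.15730081  0.02492325]
[238. 268.] 2489 col [88 71 63] z 0.080 [503.5 184.4] [ 91.  100.3] -7.0 x 0.449 0.557 y 0.134 0.234
[599. 340.] 681 col [92 72 60] z 0.080 [ 379.7 -503.3] [  6.3 162.8] -2.4 x 0.298 0.461 y -0.51 -0.498
```

View pics/top2.png

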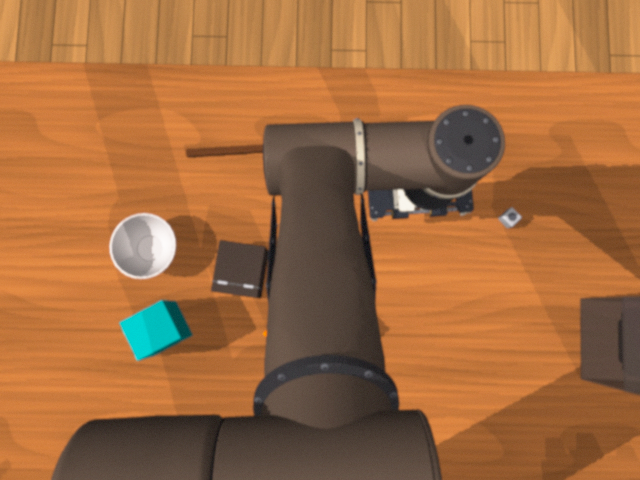

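The arm hides the caddy from the top camera, but the forces look like normal sliding. I'll go on in small steps until it presses on the rail, then back off and look.

```bash
python3 - <<'E'
from h import *
r=np.radians; e=np.array([np.cos(r(4.9)),np.sin(r(4.9))]); R=down(r(4.9))
c1=np.array([.729,-.15]); L=lambda k,z:[*(c1-k*e),z]
for k in np.arange(.082,.0515,-.003):
    robot.servo_line(L(k,.025),R,speed=.04); F=-robot.read_force()[:2]@e; print(round(k,3),round(F,1),end="; ")
    if F>15: break
robot.servo_line(L(k+.03,.025),speed=.1); robot.servo_line(L(k+.03,.2),speed=.25)
robot.goto([.5,-.02,.3],down(0))
p,d,W=cloud("top","pics/top3.png"); print(robot.read_t()); blobs(p,W,d,.065,.095,300)
p,d,W=cloud("side","pics/side3.png"); blobs(p,W,d,.065,.095,300)
E
```

```text
0.082 1.3; 0.079 0.9; 0.076 1.0; 0.073 1.5; 0.07 1.3; 0.067 0.6; 0.064 0.1; 0.061 3.9; 0.058 13.4; 0.055 23.6; 28.7417
[414. 148.] 1311 col [76 60 51] z 0.079 [ 730.  -149.3] [99.1 90.8] 4.6 x 0.684 0.782 y -0.198 -0.101
[599. 340.] 681 col [89 69 57] z 0.080 [ 379.7 -503.5] [  6.9 162.6] -2.5 x 0.298 0.461 y -0.511 -0.498
[138. 224.] 698 col [47 91 87] z 0.080 [374.8 312.8] [ 65.2 119.7] -20.9 x 0.329 0.442 y 0.279 0.365
[230. 229.] 1901 col [73 59 50] z 0.080 [502.9 183.4] [ 95.3 102. ] -7.3 x 0.448 0.557 y 0.131 0.235
[436. 263.] 2266 col [74 58 48] z 0.080 [ 728.3 -150.9] [105.1  93.2] 4.1 x 0.674 0.781 y -0.201 -0.101
[212. 305.] 665 col [163  86  45] z 0.081 [379.6  69.2] [91.3 81.7] -43.3 x 0.322 0.44 y 0.009 0.075
```

View pics/side3.png

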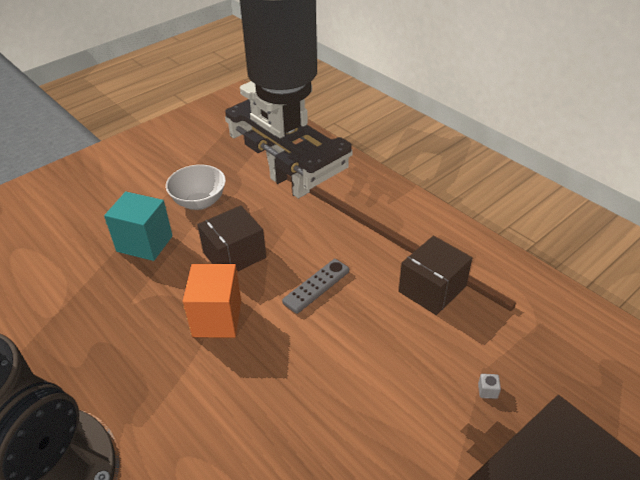

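The side view shows the stamped caddy flat against the rail at (435,272) and the plain one lying where it tipped at (232,238). Nothing else has moved. The measured centre (0.730, -0.149) and yaw of 4.6° match flush contact.

```bash
python3 -c "
from rig import robot
print(robot.job_done())"
```

```text
the job is handed in; nothing more can be done
None
```

Both caddies lie on their near sides, and the stamped one (the right-hand caddy) is flat against the rail. The plain one lies where it tipped, and the job is handed in; no verdict came back.

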